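Present a frosted-end test plate to the reader, label up

ROBOT

A 6-joint arm with a two-finger parallel gripper is mounted at the origin on the work surface. World frame = base frame: x ahead of the robot, y to its left, z up, the work surface at z = 0. Lengths are in m, angles in rad, forces in N, time in s.
With the tool pointing down it reaches from about 0.25 to 0.775 m from the base axis. Payload 4 kg.
Tool frame: the origin (TCP) lies at the very end of the fingers, on their centre line; the grasp point (between the pads) lies 19 mm behind it; z points along the fingers, y is the direction in which the jaws open and shut (so a half turn about z gives the same grasp; the last joint's range is limited). The gripper opens to 94 mm and grips with 3 to 60 N. Pads are 16 mm wide; open, the fingers measure 119 mm over their backs; the gripper's body (75 mm by 177 mm) begins 78 mm behind the grasp point.
Start: joints at [1.05, 0.087, 1.371, -0, 1.684, -0.103], TCP at [0.223, 0.503, 0.206] pointing down, gripper open.
Joint ranges: [-3.1, 3.1], [-0.76, 2.03], [0.27, 2.55], [-1.08, 4.22], [0.17, 2.65], [-2.57, 2.57]. Speed limits (rad/s): [2.79, 2.79, 3.14, 3.14, 3.14, 3.14].

INTERFACE

Orientations are given as [roll, pitch, yaw] about the fixed x, y, z axes, in that order (R = Rz(yaw) Ry(pitch) Rx(roll)).
In Python, from bench import robot, cams, models gives the robot as it stands.
- The arm moves only by the tool step_arm, never from a script. Its argument "series" is a list of rows, each a list of 5 numbers: the gripper command: -1 is shut, 1 is fully open, values between are in proportion, then the shift along the tool's x, y, z in mm, then the turn about the tool's z in degrees. A call has 1 to 20 rows; each row is the pose to reach, as a shift and turn from the pose commanded when the call began, along the tool's axes at that moment; what a row does not reach only later rows make up. A row lasts 1/8 s, in which the tool goes at most 62.5 mm and 10.7 degrees, less where a joint would pass 70% of its speed; a pose out of reach is approached as far as the arm can. A call with a gripper value outside its range is refused whole. The fingers move at their own pace and stop on an object; the grip force is fixed at half the most. Time passes only in rows, so rows that repeat a pose let the fingers close. It gives the time, the measured TCP pose, the force and the opening at its end, in the units of the state.
- robot.get_obs(): the state, without advancing time (a new reading comes with each control period).
- cams.snapshot(name): name is "side" or "top" or "wrist"; returns a dict with "pixels" (420x560x3 uint8, red, green, blue), "fov_y" (degrees; the focal length in pixels is half the picture's height over the tangent of half this angle, whatever the lens; pixels are square), "cx", "cy" (the principal point, pixels), "R" (3x3) and "t" (3): a world point X has camera coordinates R X + t. Camera axes: x right, y down, z forward; pixel columns grow to the right and rows downward; lengths in m; the calibration is good to about 2 mm. A picture is of the moment at which its call begins. There is no depth.
- robot.close_job(): hands the job in, once; it reports no verdict.
Trained networks look in a picture, given as the dict that the camera call returned (one of the last four; its "shot" number tells which), for a name from the list of things; names that differ only in an ending like _2 or _b are one class to them, and where a whole thing is asked for, a point or a joint stands for the part that bears it (a point fixed in the world has none). Each returns a list of dicts, best first, with "p" (0 to 1); they miss things now and then, are a little off and sometimes report something else, mostly with a low value. They report only what shows in the picture. A call takes as long as a camera call.
- models.find_in(picture, label): "position" ([x, y, z] in m, in world coordinates, good to about 4 mm: the middle of the surface that is visible of it).
- models.pinpoint(picture, label): "position" ([x, y, z] in m, in world coordinates, good to about 4 mm: a listed point, or the origin of a listed thing).
The state is a dict: "time": time; "joint_positions": joint angles; "qvel": joint speeds; "joint_torque": joint torques, N m; "tool_pos": TCP position; "ee_rot": TCP orientation; "wrist_force": force on the tool from outside, world axes, zero at the start; "wrist_torque": the same for the moment, N m; "width": finger opening in m.
Only numpy, scipy, OpenCV 4.12 (cv2) and the standard library are available. Lean on these libraries where they do the work, as an engineer would, in place of code of your own. Each camera call takes 0.05 s, during which the arm holds its last target. There are 200 camera calls.

TASK

Two glass test plates stand on end in the grey rack; take out the one in the slot beside the rack's steel knob, and leave the other one standing. Find its frosted end by the small notched corner, turn the plate flat with its label (frosted) face up, and finish while still holding it level and still in the air, about 10 cm above the middle of the reader's round window, its length square to the reader's raised display ridge and its frosted end on the ridge side. Do not let the plate touch the reader, and do not put the plate down or let go at the end.

Things in the scene. Friction and masses are not known exactly. Their poses are not given: they have to be found in the camera images.
- plate_a: glass plate 96 x 40 x 8 mm, 75 g, standing on a short end in a rack slot (either slot). Frosted end has one corner cut by a notch (14 mm long, 12 mm wide); label face has a matt white patch over 34 mm at that end. Origin: plate centre; z along the length to the frosted end, y out of the label face, x across the width; notch at -x, +z. Starts with frosted end up, label to the rack's +y side
- plate_b: glass plate 96 x 40 x 8 mm, 75 g, standing on a short end in a rack slot (either slot). Frosted end has one corner cut by a notch (14 mm long, 12 mm wide); label face has a matt white patch over 34 mm at that end. Origin: plate centre; z along the length to the frosted end, y out of the label face, x across the width; notch at -x, +z. Starts with frosted end down, label to the rack's -y side
- plate_a_tip (a point): middle of this plate's frosted (notched) short end, 48 mm from its centre; axes as the plate. Seen facing the label with the frosted end up, the notch is the top right corner. The other end is square and clear
- plate_b_tip (a point): middle of this plate's frosted (notched) short end, 48 mm from its centre; axes as the plate. Seen facing the label with the frosted end up, the notch is the top right corner. The other end is square and clear
- rack: fixed grey rack: strip 225 mm (x from -88 to +136) x 56 mm (y) x 30 mm thick, origin on the table, z up. Two slots at x = -55 and +55 mm: a plate stands on the strip between two cheeks (16 mm along x, 10 mm thick, tops 50 mm above the table, 9.5 mm gap across y), its 40 mm width along x, 12 mm showing each side. Steel knob, 22 mm across, 12 mm high, on the strip at x = +121 mm
- slot_knob (a point): bottom of the slot beside the knob (own x = +55 mm of the rack), on the strip's upper face 30 mm above the table; axes as the rack
- slot_plain (a point): bottom of the slot away from the knob (own x = -55 mm of the rack), on the strip's upper face 30 mm above the table; axes as the rack
- reader: fixed white plate reader: box 150 x 150 mm, 36 mm high, origin on the table under its middle, z up. A display ridge, 150 mm long (own x) and 30 mm thick, runs along its own +y side (own y from 45 to 75 mm) and rises to 62 mm above the table.
- window (a point): middle of the reader's round glass window (52 mm across, black rim), in the top face 36 mm above the table; axes as the reader, so own +y points to the display ridge

How it is judged:
By the outcome, as a careful person would: the job done as asked, in the order asked, and still so for the second after the job is handed in, while the arm keeps its last pose, push and grip.
It also fails if it takes over 35 s, if anything falls off the work surface, if the arm or the gripper's body presses on something with over 40 N, if the wrist force passes 120 N, or if a joint passes its speed limit or range.

## Working session

There is one attempt and no reset: what is moved stays moved. The work goes in short steps, Python scripts to look and compute and a tool call to move; the robot and the scene stay as the last step left them, time stands still between calls to the robot, and variables do not carry over. Pictures are saved under pics/ and viewed, about 8 in all and at most 12, crops included, and the job is handed in when it is done.

Besides the shell and the picture viewer there is one more tool, called after "Call:" as name(argument=value, ...), one argument or row to a line, values as JSON. step_arm: Moves the arm, as the interface text tells. Its arguments: {"type":"object","properties":{"series":{"type":"array","items":{"type":"array","items":{"type":"number"}}}},"required":["series"]}

```bash
ls; mkdir -p pics; python3 - <<'E'
from bench import robot,cams,models
import cv2,numpy as np
print(robot.get_obs())
for n in ["top","side"]:
    s=cams.snapshot(n); cv2.imwrite(f"pics/{n}0.png",s["pixels"][:,:,::-1])
    print(n,s["fov_y"],s["R"],s["t"])
    for l in ["plate_a","rack","reader"]:
        print(l,[(np.round(d["position"],4),round(d["p"],2)) for d in models.find_in(s,l)])
    for l in ["plate_a","plate_a_tip","plate_b_tip","rack","slot_knob","slot_plain","reader","window"]:
        print("pp",l,[(np.round(d["position"],4),round(d["p"],2)) for d in models.pinpoint(s,l)])
E
```

```text
pics
{'time': 0.0, 'joint_positions': array([ 1.04991384e+00,  8.79227529e-02,  1.37224975e+00, -1.44022399e-05,
        1.68355393e+00, -1.03118899e-01]), 'qvel': array([-0.00075454,  0.00116723, -0.0010875 , -0.00043347,  0.00237204,
        0.00175708]), 'joint_torque': array([-1.98735775e-03, -3.40192258e+01, -3.02418458e+01,  7.15832482e-02,
        3.34541977e-02, -1.78117584e-04]), 'tool_pos': array([0.22289412, 0.50222261, 0.20432406]), 'ee_rot': array([-3.13946873e+00, -2.05405267e-04,  2.72382725e+00]), 'wrist_force': array([-0.06343002, -0.03612416, -0.93653858]), 'wrist_torque': array([-0.01688912, -0.00745202, -0.03185202]), 'width': 0.0940407021513425}
top 43.93393783681819 [[-0.01735608 -0.99984512 -0.0029162 ]
 [-0.99662174  0.01753414 -0.08023503]
 [ 0.08027374  0.00151378 -0.99677171]] [0.00774656 0.57469704 1.00250068]
plate_a [(array([ 0.496 , -0.1949,  0.1057]), 0.79), (array([ 0.5872, -0.2486,  0.1121]), 0.66)]
rack [(array([ 0.5669, -0.2306,  0.0285]), 0.89)]
reader [(array([0.5244, 0.2559, 0.0362]), 0.83), (array([ 0.5842, -0.2448,  0.1095]), 0.19)]
pp plate_a
[... 660 characters left out ...]
.73054734]
plate_a [(array([ 0.5904, -0.254 ,  0.092 ]), 0.95), (array([ 0.4924, -0.1969,  0.0879]), 0.89)]
rack [(array([ 0.5634, -0.2478,  0.0296]), 0.66)]
reader [(array([0.5174, 0.2407, 0.0381]), 0.93)]
pp plate_a [(array([ 0.4975, -0.1928,  0.0771]), 0.92)]
pp plate_a_tip [(array([ 0.495 , -0.1913,  0.1258]), 0.59)]
pp plate_b_tip [(array([ 0.5902, -0.2517,  0.0276]), 0.96)]
pp rack [(array([ 0.5462, -0.2214,  0.0006]), 0.82)]
pp slot_knob [(array([ 0.5898, -0.2489,  0.0284]), 0.77)]
pp slot_plain [(array([ 0.496 , -0.1947,  0.0311]), 0.84), (array([ 0.4948, -0.194 ,  0.1252]), 0.52)]
pp reader [(array([0.5234, 0.2534, 0.0046]), 0.96)]
pp window [(array([0.5224, 0.2404, 0.037 ]), 0.58)]
```

View pics/top0.png

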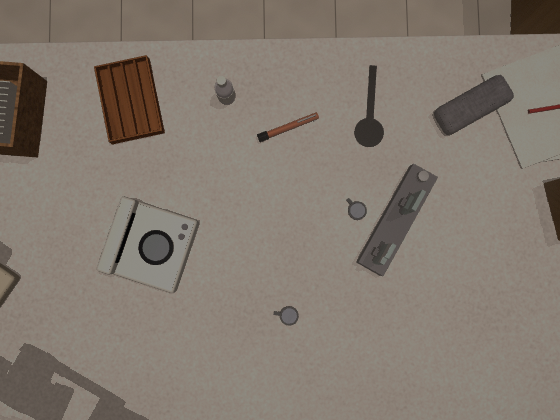

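View pics/side0.png

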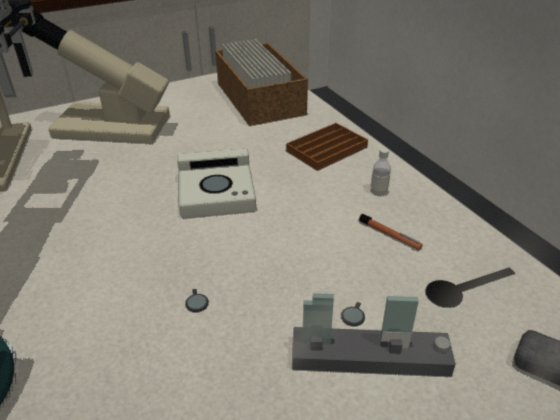

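Top view: the reader is at lower left, with its ridge at px (118,235) and its window at (156,247). The rack is at right, with its knob at (424,176) and the knob-side plate at (412,203). Side view: the knob-side plate has a square top, so its frosted end is down (plate_b). The other plate is notched at the top. The networks agree: the tip is at z≈0.027 in the knob slot.

The tool always points down, so I'll grip the plate across its width, pivot it flat against the cheek, and then carry it. First I move above the slot.

Call:
step_arm(
  series=[
    [1, -60, -50, 0, 8],
    [1, -120, -100, 0, 17],
    [1, -180, -150, -10, 26],
    [1, -240, -200, -20, 35],
    [1, -300, -250, -30, 44],
    [1, -350, -295, -30, 53],
    [1, -400, -335, -30, 62],
    [1, -450, -378, -30, 71],
    [1, -500, -420, -30, 80],
    [1, -550, -462, -30, 88],
    [1, -600, -505, -30, 95],
    [1, -642, -538, -30, 95.6],
    [1, -642, -538, -30, 95.6],
    [1, -642, -538, -30, 95.6],
    [1, -642, -538, -30, 95.6],
    [1, -642, -538, -30, 95.6],
  ],
)

```text
time: 3.2
tool_pos: [0.5914, -0.2486, 0.2356]
ee_rot: [-3.141, -0.001, 1.056]
wrist_force: [-0.2, 0.7, -0.1]
width: 0.094
```

```bash
cat > h.py <<'E'
import numpy as np,cv2
from bench import robot,cams,models
def proj(s,P):
    f=s["pixels"].shape[0]/2/np.tan(np.radians(s["fov_y"])/2)
    c=s["R"]@np.array(P,float)+s["t"]; return np.array([s["cx"]+f*c[0]/c[2],s["cy"]+f*c[1]/c[2]])
def ray(s,u,v,z):
    f=s["pixels"].shape[0]/2/np.tan(np.radians(s["fov_y"])/2)
    R=np.array(s["R"]);d=R.T@np.array([(u-s["cx"])/f,(v-s["cy"])/f,1]);C=-R.T@s["t"]
    return C+d*(z-C[2])/d[2]
def save(s,n): cv2.imwrite(f"pics/{n}.png",s["pixels"][:,:,::-1])
def show(s,labels):
    for l in labels: print("pp",l,[(np.round(d["position"],4),round(d["p"],2)) for d in models.pinpoint(s,l)])
def st():
    o=robot.get_obs(); print(round(o["time"],2),np.round(o["tool_pos"],4),np.round(np.degrees(o["ee_rot"]),2),np.round(np.degrees(o["joint_positions"]),1),"F",np.round(o["wrist_force"],2),"M",np.round(o["wrist_torque"],3),"w",round(o["width"],4)); return o
E
python3 - <<'E'
from h import *
st()
for n in ["wrist","top"]:
    s=cams.snapshot(n);save(s,n+"1");print(n,-np.array(s["R"]).T@s["t"])
    show(s,["slot_knob","slot_plain","rack","plate_b","plate_b_tip","plate_a_tip"])
E
```

```text
3.2 [ 0.5914 -0.2486  0.2356] [-1.7997e+02 -3.0000e-02  6.0500e+01] [-27.9  16.7  61.5   0.  101.8   1.6] F [-0.16  0.72 -0.07] M [-0.058  0.119 -0.001] w 0.094
wrist [ 0.62953264 -0.18156918  0.41673152]
pp slot_knob [(array([ 0.5921, -0.2497,  0.0283]), 0.77), (array([ 0.5932, -0.2523,  0.0746]), 0.67)]
pp slot_plain [(array([ 0.4999, -0.1921,  0.0335]), 0.97)]
pp rack [(array([ 0.546 , -0.2193,  0.0046]), 0.69), (array([ 0.5003, -0.1952,  0.0311]), 0.57), (array([ 0.4958, -0.1932,  0.08  ]), 0.16)]
pp plate_b [(array([ 0.5931, -0.2524,  0.075 ]), 0.61), (array([ 0.4954, -0.195 ,  0.0795]), 0.59)]
pp plate_b_tip [(array([ 0.5941, -0.2507,  0.0323]), 0.74)]
pp plate_a_tip [(array([ 0.4974, -0.1948,  0.1263]), 0.89)]
top [ 0.49241554 -0.00384903  1.04539774]
pp slot_knob [(array([ 0.5939, -0.2481,  0.0291]), 0.72)]
pp slot_plain [(array([ 0.4962, -0.1914,  0.0308]), 0.73)]
pp rack [(array([ 0.5497, -0.2167, -0.0024]), 0.96)]
pp plate_b [(array([ 0.5871, -0.2489,  0.0819]), 0.65), (array([ 0.4959, -0.1982,  0.0737]), 0.56), (array([0.524 , 0.2512, 0.0044]), 0.18)]
pp plate_b_tip []
pp plate_a_tip [(array([ 0.4952, -0.1917,  0.1267]), 0.65)]
```

View pics/wrist1.png

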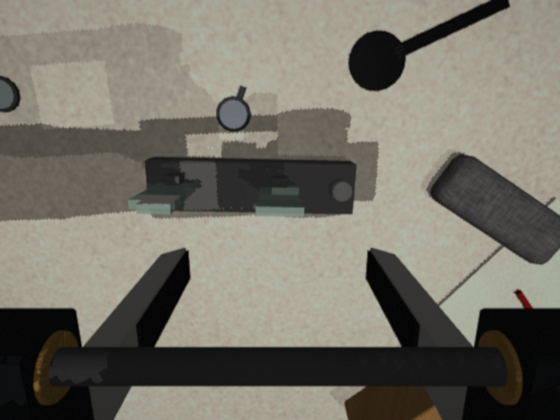

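Wrist view: the rack top spans about (147,158) to (354,213), with the knob at (342,190). The knob-slot plate's top edge is at about (255–304, 211). The image is square to the jaws. I'll check these pixels by ray intersection.

```bash
python3 - <<'E'
from h import *
s=cams.snapshot("wrist")
p=s["pixels"]; big=cv2.resize(p[140:230,120:380],None,fx=3,fy=3,interpolation=cv2.INTER_CUBIC);cv2.imwrite("pics/w2crop.png",big[:,:,::-1])
for n,u,v,z in [("kn",342,190,.042),("c TL",147,158,.03),("c TR",355,163,.03),("c BR",353,213,.03),("top L",255,211,.126),("top R",304,211,.126)]:
    print(n,np.round(ray(s,u,v,z),4))
a=np.radians(-29.6);ex=np.array([np.cos(a),np.sin(a),0]);ey=np.array([-ex[1],ex[0],0])
S=np.array([.592,-.250,0])
for n,dx,dy,z in [("top-",-.02,0,.126),("top+",.02,0,.126),("knob",.066,0,.042),("TR",.081,.028,.03),("BR",.081,-.028,.03),("TL",-.143,.028,.03),("BL",-.143,-.028,.03)]:
    print(n,np.round(proj(s,S+dx*ex+dy*ey+[0,0,z]),1))
E
```

```text
kn [ 0.6499 -0.2843  0.042 ]
c TL [ 0.4867 -0.1549  0.03  ]
c TR [ 0.6758 -0.2682  0.03  ]
c BR [ 0.6494 -0.3166  0.03  ]
top L [ 0.5748 -0.2417  0.126 ]
top R [ 0.61   -0.2617  0.126 ]
top- [253.8 209.4]
top+ [302.3 209.5]
knob [340.8 188.9]
TR [354.3 160.7]
BR [351.4 211.6]
TL [143.  160.5]
BL [148.  211.5]
```

View pics/w2crop.png

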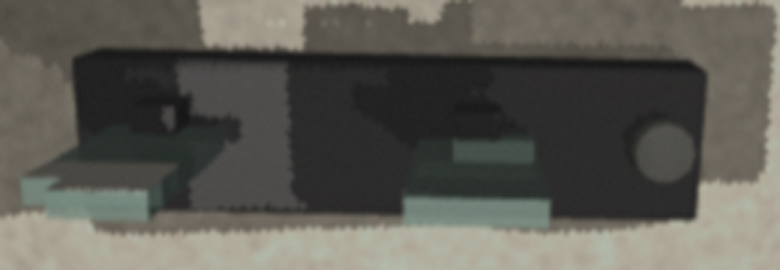

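The measured slot is at about (0.5925, -0.2512) with a rack yaw of about -30.4°. That agrees with the knob and the plate top. Next I align, descend and grip at the plate's middle.

Call:
step_arm(
  series=[
    [1, -1.8, 2.2, 0, 0.9],
    [1, -1.8, 2.2, 40, 0.9],
    [1, -1.8, 2.2, 80, 0.9],
    [1, -1.8, 2.2, 120, 0.9],
    [1, -1.8, 2.2, 150, 0.9],
    [1, -1.8, 2.2, 170, 0.9],
    [1, -1.8, 2.2, 175, 0.9],
    [1, -1.8, 2.2, 175, 0.9],
    [0, -1.8, 2.2, 175, 0.9],
    [-0.15, -1.8, 2.2, 175, 0.9],
    [-0.4, -1.8, 2.2, 175, 0.9],
    [-1, -1.8, 2.2, 175, 0.9],
    [-1, -1.8, 2.2, 175, 0.9],
    [-1, -1.8, 2.2, 175, 0.9],
    [-1, -1.8, 2.2, 175, 0.9],
  ],
)

```text
time: 5.82
tool_pos: [0.5926, -0.2521, 0.0604]
ee_rot: [-3.141, -0.0, 1.04]
wrist_force: [-0.4, 0.3, 0.6]
width: 0.0396
```

```bash
python3 - <<'E'
from h import *
st()
a=cams.snapshot("side");save(a,"side3");w=cams.snapshot("wrist");save(w,"w3")
cv2.imwrite("pics/g3.png",np.hstack([cv2.resize(a["pixels"][260:400,260:480],(440,280)),cv2.resize(w["pixels"][120:400,130:430],(300,280))])[:,:,::-1])
E
```

```text
5.83 [ 0.5926 -0.2521  0.0604] [-179.98   -0.     59.56] [-28.1  20.6  76.5   0.   82.9   2.3] F [-0.37  0.3   0.65] M [-0.036  0.173  0.012] w 0.0396
```

View pics/g3.png

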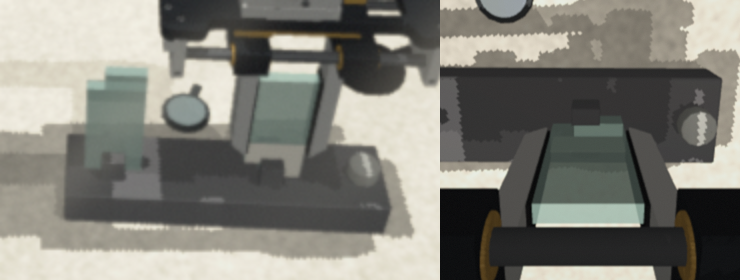

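The plate is gripped squarely: the opening is 39.6 mm, and the white patch shows at the lower end facing -y. I lift it, move to the -y side of the cheek, and bring its lower 12 mm against the cheek's outer face.

Call:
step_arm(
  series=[
    [-1, 0, 0, -10, 0],
    [-1, 0, 0, -22, 0],
    [-1, 0, 0, -34, 0],
    [-1, 0, 0, -34, 0],
    [-1, -14, 0, -34, 0],
    [-1, -28, 0, -34, 0],
    [-1, -28, 0, -34, 0],
    [-1, -28, 0, -20, 0],
    [-1, -28, 0, -8, 0],
    [-1, -28, 0, -8, 0],
    [-1, -23, 0, -8, 0],
    [-1, -19, 0, -8, 0],
    [-1, -16, 0, -8, 0],
    [-1, -16, 0, -8, 0],
  ],
)

```text
time: 7.68
tool_pos: [0.5836, -0.2683, 0.0691]
ee_rot: [3.141, 0.005, 1.039]
wrist_force: [-3.8, -4.9, -1.1]
width: 0.04
```

```bash
python3 - <<'E'
from h import *
st()
a=cams.snapshot("side");show(a,["plate_b_tip","plate_b"]);w=cams.snapshot("wrist")
cv2.imwrite("pics/g4.png",np.hstack([cv2.resize(a["pixels"][260:400,260:480],(440,280)),cv2.resize(w["pixels"][120:400,130:430],(300,280))])[:,:,::-1])
E
```

```text
7.67 [ 0.5836 -0.2683  0.0691] [179.95   0.3   59.53] [-29.6  20.   76.2  -0.3  83.7   0.9] F [-3.8  -4.9  -1.12] M [-1.2    0.797 -0.043] w 0.04
pp plate_b_tip [(array([ 0.5831, -0.2679,  0.0364]), 0.95)]
pp plate_b [(array([ 0.4959, -0.1933,  0.0781]), 0.6), (array([ 0.5845, -0.2683,  0.0896]), 0.58)]
```

View pics/g4.png

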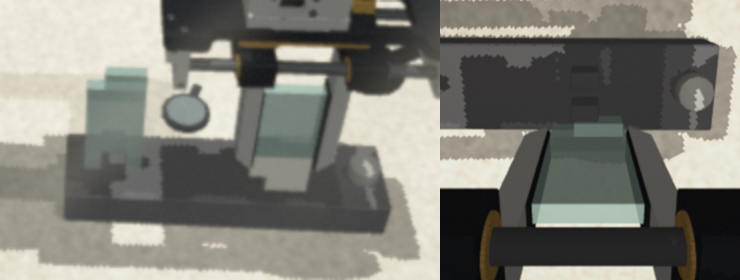

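The plate's lower end presses on the cheek with about 6 N, and there is no pivot yet. I'll continue along the arc in small steps and watch the force.

Call:
step_arm(
  series=[
    [-1, 3, 0, 0, 0],
    [-1, 7, 0, 0, 0],
    [-1, 9, 0, 0.5, 0],
    [-1, 9, 0, 0.5, 0],
  ],
)

```text
time: 8.38
tool_pos: [0.5861, -0.2641, 0.0691]
ee_rot: [3.141, 0.012, 1.037]
wrist_force: [-8.8, -10.4, 1.1]
width: 0.04
```

```bash
python3 - <<'E'
from h import *
st()
a=cams.snapshot("side");show(a,["plate_b_tip","plate_b"]);w=cams.snapshot("wrist")
cv2.imwrite("pics/g5.png",np.hstack([cv2.resize(a["pixels"][260:400,260:480],(440,280)),cv2.resize(w["pixels"][120:400,130:430],(300,280))])[:,:,::-1])
E
```

```text
8.38 [ 0.5861 -0.2641  0.0691] [179.95   0.7   59.43] [-28.9  20.2  76.1  -0.7  83.7   1.7] F [ -8.8  -10.41   1.09] M [-2.438  1.785  0.007] w 0.04
pp plate_b_tip [(array([ 0.5827, -0.2715,  0.0374]), 0.57), (array([0.526 , 0.2535, 0.0045]), 0.35)]
pp plate_b [(array([ 0.586 , -0.2644,  0.0871]), 0.78), (array([ 0.4964, -0.1946,  0.0776]), 0.71)]
```

It is pivoting at about 14 N. I continue along the arc.

Call:
step_arm(
  series=[
    [-1, 4, 0, 0, 0],
    [-1, 8, 0, 1, 0],
    [-1, 12, 0, 2, 0],
    [-1, 15, 0, 3, 0],
    [-1, 15, 0, 3, 0],
  ],
)

```text
time: 9.2
tool_pos: [0.596, -0.2476, 0.0668]
ee_rot: [3.14, 0.005, 1.039]
wrist_force: [-4.3, -3.4, 3.1]
width: 0.0402
```

```bash
python3 - <<'E'
from h import *
st()
a=cams.snapshot("side");show(a,["plate_b_tip","plate_b"]);w=cams.snapshot("wrist")
cv2.imwrite("pics/g6.png",np.hstack([cv2.resize(a["pixels"][260:400,260:480],(440,280)),cv2.resize(w["pixels"][120:400,130:430],(300,280))])[:,:,::-1])
E
```

```text
9.2 [ 0.596  -0.2476  0.0668] [179.9    0.26  59.51] [-27.4  20.5  75.9  -0.3  83.5   3.1] F [-4.34 -3.41  3.09] M [-0.973  1.038 -0.017] w 0.0402
pp plate_b_tip [(array([ 0.5797, -0.269 ,  0.0359]), 0.59)]
pp plate_b [(array([ 0.4976, -0.1937,  0.0769]), 0.89), (array([ 0.5891, -0.2588,  0.0869]), 0.87), (array([0.5215, 0.2533, 0.0018]), 0.49)]
```

View pics/g6.png

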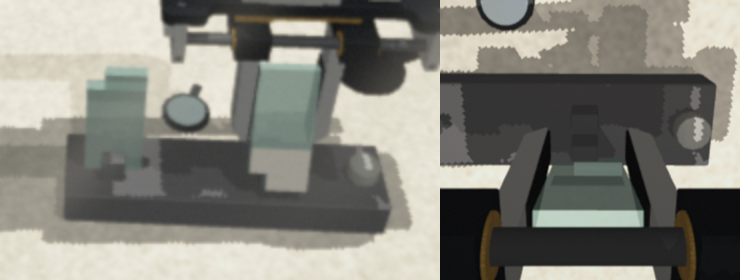

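The force fell to 5.5 N. The network puts the plate centre about 13 mm behind the jaws, so it may have slid as well as pivoted. I need a precise look before going on.

```bash
python3 - <<'E'
from h import *
a=cams.snapshot("side");w=cams.snapshot("wrist")
o=robot.get_obs();np.savez("s7.npz",aR=a["R"],at=a["t"],wR=w["R"],wt=w["t"])
A=cv2.resize(a["pixels"][280:370,365:455],(500,500),interpolation=cv2.INTER_CUBIC)
W=cv2.resize(w["pixels"][240:390,215:341],(300,357),interpolation=cv2.INTER_CUBIC);W=cv2.copyMakeBorder(W,0,143,0,0,cv2.BORDER_CONSTANT)
cv2.imwrite("pics/g7.png",np.hstack([A,W])[:,:,::-1])
# predicted top corners for hypotheses: tilt th, plate centre slip du relative to tool
yaw=o["ee_rot"][2];X=np.array([np.cos(yaw),np.sin(yaw),0]);Y=np.array([np.sin(yaw),-np.cos(yaw),0]);Z=np.array([0,0,1.])
T=o["tool_pos"]+[0,0,.019]
for th in (0,15,25):
  for du in (0,-.006,-.012):
    t=np.radians(th);L=np.cos(t)*Z+np.sin(t)*X;N=-np.cos(t)*X+np.sin(t)*Z  # L up the plate, N label normal
    c=T+du*X
    for nm,s,(x0,y0,k) in (("side",a,(365,280,500/90)),("wrist",w,(215,240,300/126))):
      print(th,du,nm,[tuple(np.round((proj(s,c+e*.048*L+n*.004*N+y*.02*Y)-[x0,y0])*k+([0,0] if nm=="side" else [500,0])).astype(int)) for e in (1,-1) for n in (1,-1) for y in (-1,1)])
E
```

```text
0 0 side [(np.int64(141), np.int64(75)), (np.int64(314), np.int64(81)), (np.int64(137), np.int64(50)), (np.int64(308), np.int64(56)), (np.int64(96), np.int64(339)), (np.int64(255), np.int64(346)), (np.int64(93), np.int64(314)), (np.int64(251), np.int64(320))]
0 0 wrist [(np.int64(518), np.int64(252)), (np.int64(780), np.int64(252)), (np.int64(515), np.int64(206)), (np.int64(783), np.int64(205)), (np.int64(571), np.int64(21)), (np.int64(726), np.int64(21)), (np.int64(570), np.int64(-8)), (np.int64(726), np.int64(-8))]
0 -0.006 side [(np.int64(144), np.int64(94)), (np.int64(318), np.int64(100)), (np.int64(140), np.int64(69)), (np.int64(312), np.int64(74)), (np.int64(98), np.int64(359)), (np.int64(259), np.int64(365)), (np.int64(95), np.int64(333)), (np.int64(254), np.int64(339))]
0 -0.006 wrist [(np.int64(519), np.int64(286)), (np.int64(779), np.int64(285)), (np.int64(517), np.int64(241)), (np.int64(781), np.int64(240)), (np.int64(572), np.int64(42)), (np.int64(725), np.int64(42)), (np.int64(571), np.int64(14)), (np.int64(726), np.int64(14))]
0 -0.012 side [(np.int64(147), np.int64(113
[... 3000 characters left out ...]
, (np.int64(780), np.int64(102)), (np.int64(571), np.int64(123)), (np.int64(725), np.int64(123)), (np.int64(572), np.int64(92)), (np.int64(725), np.int64(91))]
25 -0.012 side [(np.int64(135), np.int64(56)), (np.int64(306), np.int64(62)), (np.int64(130), np.int64(44)), (np.int64(299), np.int64(50)), (np.int64(112), np.int64(428)), (np.int64(278), np.int64(435)), (np.int64(107), np.int64(412)), (np.int64(271), np.int64(419))]
25 -0.012 wrist [(np.int64(518), np.int64(191)), (np.int64(780), np.int64(191)), (np.int64(519), np.int64(138)), (np.int64(779), np.int64(137)), (np.int64(572), np.int64(144)), (np.int64(725), np.int64(143)), (np.int64(572), np.int64(112)), (np.int64(724), np.int64(112))]
```

View pics/g7.png

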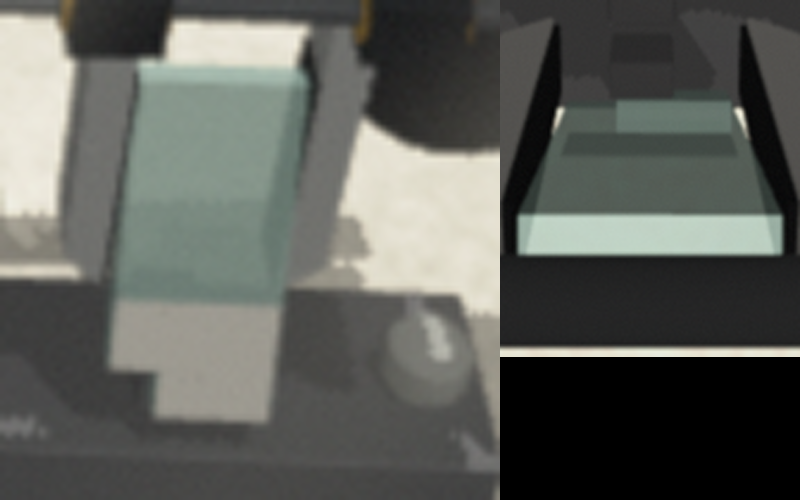

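Measured from the pixels: label face top edge at side-crop y≈85, bottom edge at ≈420, notch at lower left (155,372). That fits a tilt of about 14° with the plate slid about 15 mm back in the jaws, so it now hangs on a small patch at the pads' upper rear corner. The patch acts as a low-friction pivot about 56 mm above the cheek edge, so I'll recompute the arc about it and go gently.

Call:
step_arm(
  series=[
    [-1, 3, 0, 0.6, 0],
    [-1, 6, 0, 1.4, 0],
    [-1, 10.4, 0, 2.8, 0],
    [-1, 13, 0, 4, 0],
    [-1, 16, 0, 5.4, 0],
    [-1, 19, 0, 7, 0],
    [-1, 19, 0, 7, 0],
  ],
)

```text
time: 10.38
tool_pos: [0.6069, -0.2284, 0.0578]
ee_rot: [3.141, -0.001, 1.04]
wrist_force: [-0.6, -1.4, 2.8]
width: 0.0394
```

```bash
cat >> h.py <<'E'
def uz(P):  # tool-x coordinate from slot start (mm), z mm
    X=np.array([np.cos(np.radians(59.6)),np.sin(np.radians(59.6))]); P=np.array(P); return np.round([(P[:2]-[.5926,-.2521])@X*1e3,P[2]*1e3],1)
E
python3 - <<'E'
from h import *
o=st();print("tool uz",uz(o["tool_pos"]))
for n in ("side","wrist"):
    a=cams.snapshot(n);save(a,"n8"+n)
    for l in ("plate_b_tip","plate_b"):
        print(n,l,[(uz(d["position"]),np.round(d["position"],3),round(d["p"],2)) for d in models.pinpoint(a,l)])
E
```

```text
10.38 [ 0.6069 -0.2284  0.0578] [ 1.7997e+02 -3.0000e-02  5.9600e+01] [-25.7  21.2  76.    0.   82.8   4.7] F [-0.57 -1.38  2.79] M [-0.493  0.211  0.021] w 0.0394
tool uz [27.6 57.8]
side plate_b_tip [(array([-24.3,  37.1]), array([ 0.579, -0.272,  0.037]), 0.57)]
side plate_b [(array([ 2.2, 83.9]), array([ 0.594, -0.251,  0.084]), 0.6), (array([ 2., 76.]), array([ 0.496, -0.193,  0.076]), 0.56)]
wrist plate_b_tip [(array([-21.6,  39.5]), array([ 0.583, -0.272,  0.04 ]), 0.91)]
wrist plate_b [(array([ 2.3, 78.7]), array([ 0.499, -0.195,  0.079]), 0.6), (array([ 1. , 77.4]), array([ 0.595, -0.252,  0.077]), 0.6)]
```

```bash
python3 - <<'E'
import cv2,numpy as np
a=cv2.imread("pics/n8side.png");w=cv2.imread("pics/n8wrist.png")
A=cv2.resize(a[270:370,355:475],(480,400),interpolation=cv2.INTER_CUBIC)
W=cv2.resize(w[200:360,200:360],(320,400),interpolation=cv2.INTER_CUBIC)
cv2.imwrite("pics/g8.png",np.hstack([A,W]))
E
```

```text
(no output)
```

View pics/g8.png

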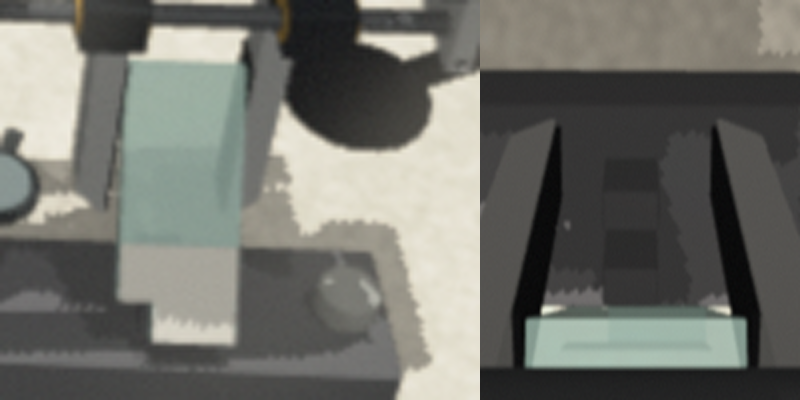

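The plate hangs by its clear end between the pads' upper part, tilted about 30°, and the pivot is holding with low force. The notch is at lower left, as expected. I recompute with the pivot near the plate's top (about 78 mm from the cheek edge) and continue to about 60°.

Call:
step_arm(
  series=[
    [-1, 6, 0, 3.5, 0],
    [-1, 12, 0, 7.5, 0],
    [-1, 17, 0, 11.5, 0],
    [-1, 22, 0, 17, 0],
    [-1, 26, 0, 22, 0],
    [-1, 30, 0, 27, 0],
    [-1, 30, 0, 27, 0],
  ],
)

```text
time: 11.55
tool_pos: [0.6215, -0.2025, 0.0303]
ee_rot: [-3.141, -0.0, 1.04]
wrist_force: [-0.8, -1.7, 0.8]
width: 0.0398
```

```bash
cat > chk.py <<'E'
from h import *
import sys
o=st();print("tool uz",uz(o["tool_pos"]))
for n in ("side","wrist","top"):
    a=cams.snapshot(n);save(a,sys.argv[1]+n)
    for l in ("plate_b_tip","plate_b"):
        print(n,l,[(uz(d["position"]),np.round(d["position"],3),round(d["p"],2)) for d in models.pinpoint(a,l)])
E
python3 chk.py n9
```

```text
11.55 [ 0.6215 -0.2025  0.0303] [-1.7995e+02 -1.0000e-02  5.9590e+01] [-23.   23.1  76.7   0.   80.2   7.4] F [-0.8  -1.72  0.84] M [-0.36   0.28   0.012] w 0.0398
tool uz [57.4 30.3]
side plate_b_tip [(array([-28. ,  46.2]), array([ 0.577, -0.276,  0.046]), 0.87)]
side plate_b [(array([14.8, 71.1]), array([ 0.602, -0.24 ,  0.071]), 0.91), (array([ 1.9, 77.1]), array([ 0.497, -0.194,  0.077]), 0.67)]
wrist plate_b_tip [(array([-25.1,  46.7]), array([ 0.582, -0.275,  0.047]), 0.92)]
wrist plate_b [(array([17.3, 66.7]), array([ 0.602, -0.237,  0.067]), 0.66)]
top plate_b_tip []
top plate_b [(array([14.4, 75.3]), array([ 0.597, -0.238,  0.075]), 0.81), (array([-3.9, 73.1]), array([ 0.499, -0.202,  0.073]), 0.46)]
```

The tip is at (u=-26, z=46) and the centre at (15, 71), so the tilt is 60° as planned. I continue to about 10° from level, then slide the plate back so its weight lies between the two cheeks.

Call:
step_arm(
  series=[
    [-1, 3.5, 0, 6, 0],
    [-1, 6.5, 0, 12, 0],
    [-1, 8.5, 0, 17, 0],
    [-1, 9.7, 0, 21, 0],
    [-1, 9.7, 0, 23, 0],
    [-1, 5, 0, 23, 0],
    [-1, 0, 0, 23, 0],
    [-1, -5, 0, 23, 0],
    [-1, -8, 0, 23, 0],
    [-1, -8, 0, 23, 0],
  ],
)

```text
time: 13.25
tool_pos: [0.617, -0.2104, 0.0077]
ee_rot: [-3.141, 0.0, 1.039]
wrist_force: [-1.0, -0.2, 0.2]
width: 0.0395
```

```bash
python3 chk.py n10; python3 - <<'E'
import cv2,numpy as np
a=cv2.imread("pics/n10side.png");w=cv2.imread("pics/n10wrist.png")
A=cv2.resize(a[260:380,345:489],(480,400),interpolation=cv2.INTER_CUBIC)
W=cv2.resize(w[160:360,200:360],(320,400),interpolation=cv2.INTER_CUBIC)
cv2.imwrite("pics/g10.png",np.hstack([A,W]))
E
```

```text
13.25 [ 0.617  -0.2104  0.0077] [-1.7997e+02  3.0000e-02  5.9520e+01] [-23.8  24.   78.3  -0.   77.8   6.7] F [-0.97 -0.24  0.21] M [-0.19   0.14  -0.006] w 0.0395
tool uz [48.3  7.7]
side plate_b_tip [(array([-45.9,  43.1]), array([ 0.571, -0.293,  0.043]), 0.93)]
side plate_b [(array([ 0.3, 78.5]), array([ 0.495, -0.194,  0.078]), 0.8), (array([ 2.1, 62.5]), array([ 0.594, -0.251,  0.062]), 0.69)]
wrist plate_b_tip []
wrist plate_b [(array([ 2.1, 52.4]), array([ 0.596, -0.252,  0.052]), 0.69)]
top plate_b_tip [(array([-44.2,  44.5]), array([ 0.572, -0.292,  0.044]), 0.58)]
top plate_b [(array([-1. , 73.4]), array([ 0.497, -0.197,  0.073]), 0.63)]
```

View pics/g10.png

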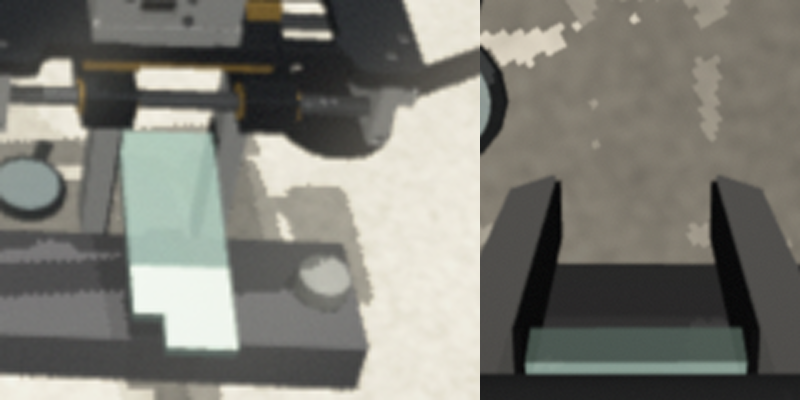

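The plate lies label up at about 13°, its weight between the cheeks (centre u≈2), with the notch at lower left. I release it gently so it settles flat on the cheek tops.

Call:
step_arm(
  series=[
    [-0.1, 0, 0, 0, 0],
    [0, 0, 0, 0, 0],
    [0.15, 0, 0, 0, 0],
    [0.25, 0, 0, 0, 0],
    [0.25, 0, 0, 0, 0],
    [0.25, 0, 0, 0, 0],
  ],
)

```text
time: 14.45
tool_pos: [0.6175, -0.2099, 0.008]
ee_rot: [3.142, -0.0, 1.04]
wrist_force: [-0.2, -0.2, -0.7]
width: 0.0588
```

```bash
python3 chk.py n11; python3 - <<'E'
import cv2,numpy as np
a=cv2.imread("pics/n11side.png");w=cv2.imread("pics/n11wrist.png")
A=cv2.resize(a[260:380,345:489],(480,400),interpolation=cv2.INTER_CUBIC)
W=cv2.resize(w[160:360,200:360],(320,400),interpolation=cv2.INTER_CUBIC)
cv2.imwrite("pics/g11.png",np.hstack([A,W]))
E
```

```text
14.45 [ 0.6175 -0.2099  0.008 ] [ 1.800e+02 -1.000e-02  5.956e+01] [-23.8  24.   78.2   0.   77.8   6.7] F [-0.16 -0.16 -0.65] M [-0.045  0.094 -0.051] w 0.0588
tool uz [49.  8.]
side plate_b_tip [(array([-45.1,  53.2]), array([ 0.571, -0.292,  0.053]), 0.71), (array([-2.2, 31.6]), array([ 0.586, -0.251,  0.032]), 0.69)]
side plate_b [(array([ 2.2, 77.4]), array([ 0.497, -0.194,  0.077]), 0.94), (array([ 7. , 57.4]), array([ 0.596, -0.246,  0.057]), 0.83)]
wrist plate_b_tip []
wrist plate_b [(array([ 4.5, 49.3]), array([ 0.594, -0.248,  0.049]), 0.65)]
top plate_b_tip [(array([-42.1,  52.7]), array([ 0.574, -0.29 ,  0.053]), 0.7)]
top plate_b [(array([ 2.8, 56.7]), array([ 0.59 , -0.248,  0.057]), 0.92), (array([-4.9, 77.1]), array([ 0.496, -0.201,  0.077]), 0.56)]
```

View pics/g11.png

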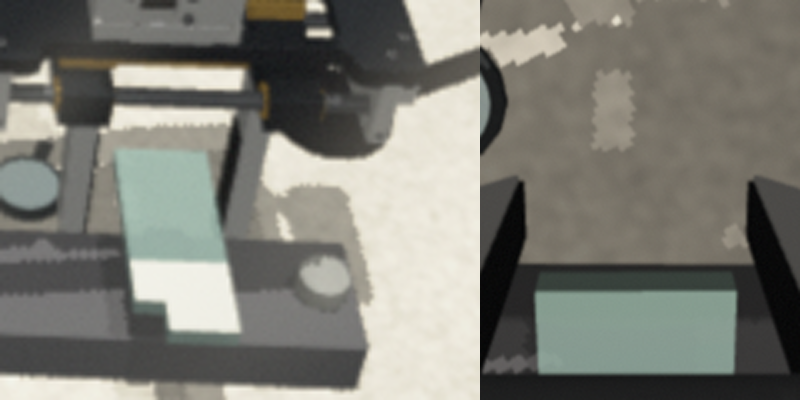

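It settled flat on both cheeks: label up, tip z≈53, centred between the fingers in the wrist view (gaps equal at 13 px). Now I regrip at the plate's middle, with the fingers straddling the cheeks.

Call:
step_arm(
  series=[
    [0.25, 0, 0, -15, 0],
    [0.25, 0, 0, -30, 0],
    [0.25, 0, 0, -30, 0],
    [0.25, -15, 0, -30, 0],
    [0.25, -32, 0, -30, 0],
    [0.25, -45, 0, -30, 0],
    [0.25, -45, 0, -30, 0],
    [0, -45, 0, -30, 0],
    [-0.15, -45, 0, -30, 0],
    [-1, -45, 0, -30, 0],
    [-1, -45, 0, -30, 0],
    [-1, -45, 0, -30, 0],
    [-1, -45, 0, -30, 0],
    [-1, -45, 0, -50, 0],
    [-1, -45, 0, -80, 0],
    [-1, -45, 0, -120, 0],
    [-1, -45, 0, -160, 0],
    [-1, -45, 0, -160, 0],
  ],
)

```text
time: 17.15
tool_pos: [0.5971, -0.25, 0.1748]
ee_rot: [3.13, -0.001, 1.039]
wrist_force: [0.3, 0.2, -1.6]
width: 0.0398
```

```bash
python3 chk.py n12; python3 - <<'E'
from h import *
for n in ("top","side"):
    s=cams.snapshot(n)
    for l in ("window","reader"): print(n,l,[(np.round(d["position"],4),round(d["p"],2)) for d in models.pinpoint(s,l)])
# window circle & reader outline in the first top picture
g=cv2.imread("pics/top0.png"); s=cams.snapshot("top")
m=cv2.inRange(cv2.cvtColor(g,cv2.COLOR_BGR2HSV),(0,0,0),(180,255,55)); m[:, :90]=0;m[:,210:]=0;m[:190]=0;m[300:]=0
for c in cv2.findContours(m,cv2.RETR_EXTERNAL,cv2.CHAIN_APPROX_NONE)[0]:
    if cv2.contourArea(c)>60:
        r=cv2.minAreaRect(c);print("dark",r,cv2.contourArea(c),"w36",np.round(ray(s,*r[0],.036),4))
for a,b,z in (((130,198),(103,272),.062),((199,221),(175,292),.036),((140,200),(199,221),.036),((112,275),(175,292),.036)):
    A,B=ray(s,*a,z),ray(s,*b,z);print(a,b,np.round(A,3),np.round(B,3),np.degrees(np.arctan2(*(A-B)[1::-1])))
E
```

```text
17.15 [ 0.5971 -0.25    0.1748] [ 1.7935e+02 -3.0000e-02  5.9560e+01] [-27.7  17.4  67.5   0.   94.5   2.7] F [ 0.33  0.2  -1.56] M [-0.023  0.107 -0.   ] w 0.0398
tool uz [  4.  174.8]
side plate_b_tip [(array([-46.8, 190.6]), array([ 0.569, -0.293,  0.191]), 0.9)]
side plate_b [(array([ 2.6, 78.9]), array([ 0.495, -0.192,  0.079]), 0.92), (array([  5.6, 194.9]), array([ 0.596, -0.248,  0.195]), 0.83)]
wrist plate_b_tip [(array([-44.5, 187.5]), array([ 0.57 , -0.29 ,  0.188]), 0.69)]
wrist plate_b [(array([  1.9, 182.4]), array([ 0.594, -0.251,  0.182]), 0.78), (array([ 2.8, 78.6]), array([ 0.499, -0.194,  0.079]), 0.71)]
top plate_b_tip []
top plate_b [(array([  1.4, 183.9]), array([ 0.59 , -0.249,  0.184]), 0.85), (array([-1.9, 78.6]), array([ 0.497, -0.198,  0.079]), 0.69)]
top window [(array([0.5194, 0.2392, 0.0389]), 0.85)]
top reader [(array([0.5276, 0.2557, 0.0048]), 0.61)]
side window [(array([0.5222, 0.2382, 0.0371]), 0.59)]
side reader [(array([0.5212, 0.2519, 0.0008]), 0.74)]
dark ((155.5, 247.0), (34.0, 33.0), 90.0) 892.0 w36 [0.5187 0.2389 0.036 ]
dark ((124.79277038574219, 237.60096740722656), (3.5206995010375977, 52.51709747314453), 19.025606155395508) 134.0 w36 [0.538  0.2985 0.036 ]
(130, 198) (103, 272) [0.612 0.281 0.062] [0.473 0.331 0.062] -19.769191349259387
(199, 221) (175, 292) [0.568 0.154 0.036] [0.432 0.201 0.036] -18.99537399327777
(140, 200) (199, 221) [0.611 0.269 0.036] [0.568 0.154 0.036] 69.44482050688654
(112, 275) (175, 292) [0.466 0.323 0.036] [0.432 0.201 0.036] 74.10433237120006
```

The plate is held level at its middle: tip z≈0.189, centre z≈0.19, and the tip is 47 mm from the jaw centre on the -x side of the tool. I carry it high to above the reader while turning it. The turn is split across calls so the wrist takes the in-range way (j6 → about -136°).

Call:
step_arm(
  series=[
    [-1, 10, -8, 0, -4],
    [-1, 32, -26, 0, -12],
    [-1, 58, -48, 0, -20],
    [-1, 86, -71, 0, -28],
    [-1, 114, -94, 0, -36],
    [-1, 142, -117, 0, -44],
    [-1, 170, -140, 0, -52],
    [-1, 198, -163, 0, -60],
    [-1, 226, -186, 0, -68],
    [-1, 254, -209, 0, -76],
    [-1, 280, -230, 0, -84],
    [-1, 305, -250, 0, -92],
    [-1, 328, -269, 0, -100],
    [-1, 348, -286, 0, -108],
    [-1, 364, -299, 0, -116],
    [-1, 375, -308, 0, -124],
    [-1, 383, -314, 0, -132],
    [-1, 383, -314, 0, -140],
    [-1, 383, -314, 0, -148],
    [-1, 383, -314, 0, -150],
  ],
)

```text
time: 20.45
tool_pos: [0.518, 0.2407, 0.1682]
ee_rot: [3.142, 0.0, -2.625]
wrist_force: [0.7, 0.4, -0.8]
width: 0.0398
```

```bash
python3 - <<'E'
from h import *
st()
s=cams.snapshot("side"); t=cams.snapshot("top"); save(s,"n13side"); save(t,"n13top")
print([(np.round(d["position"],4),round(d["p"],2)) for d in models.pinpoint(s,"window")])
g=cv2.imread("pics/top0.png");gs=cv2.imread("pics/side0.png")
def ang(img,cam,box,z,thr):
    x0,y0,x1,y1=box;m=np.zeros(img.shape[:2],np.uint8);m[y0:y1,x0:x1]=(img[y0:y1,x0:x1].max(2)<thr)
    n,lab,stt,cen=cv2.connectedComponentsWithStats(m)
    for i in range(1,n):
        if stt[i,4]>60:
            yy,xx=np.where(lab==i);P=np.array([ray(cam,u,v,z)[:2] for u,v in zip(xx,yy)]);c=P.mean(0)
            w,V=np.linalg.eigh(np.cov((P-c).T));e=V[:,1];print(stt[i],np.round(c,4),"len",np.sqrt(12*w)*1e3,"ang",np.degrees(np.arctan2(e[1],e[0])))
for thr in (60,75): ang(g,t,(95,190,205,300),.062,thr)
for thr in (60,75): ang(gs,s,(180,150,256,218),.05,thr)
# white region of the reader in top picture
m=cv2.inRange(cv2.cvtColor(g,cv2.COLOR_BGR2GRAY),150,255);print(m[190:300,90:210].sum()/255)
for a in (150,165,180):
    m=np.zeros(g.shape[:2],np.uint8);m[185:300,90:210]=cv2.threshold(cv2.cvtColor(g,cv2.COLOR_BGR2GRAY),a,255,0)[1][185:300,90:210]
    c=max(cv2.findContours(m,cv2.RETR_EXTERNAL,cv2.CHAIN_APPROX_NONE)[0],key=cv2.contourArea);print(a,cv2.minAreaRect(c))
E
```

```text
20.45 [0.518  0.2407 0.1682] [ 1.8000e+02  2.0000e-02 -1.5041e+02] [  19.2    8.3   79.2    0.    92.6 -100.4] F [ 0.74  0.44 -0.84] M [ 0.08  -0.005  0.029] w 0.0398
[(array([0.5195, 0.2374, 0.0363]), 0.87)]
[115 212  20  51 187] [0.5371 0.2907] len [ 6.76085098 99.24954311] ang 161.05050987559986
[139 230  34  35 386] [0.5182 0.2329] len [71.12425655 71.85356681] ang 159.88379784494944
[111 200  27  74 267] [0.5393 0.2901] len [  7.39102434 128.75579496] ang 161.28715482874193
[138 230  36  35 432] [0.5182 0.2329] len [71.16316597 72.01560662] ang 175.7012104661877
[190 158  48  11 341] [0.5348 0.2919] len [27.91766262 99.16618791] ang 161.49634951828986
[200 175  32  18 149] [0.5095 0.216 ] len [68.20675503 71.73176508] ang 169.0617792055453
[189 158  49  11 383] [0.5346 0.2913] len [31.15397942 99.78302997] ang 160.95253834754675
[200 175  32  18 184] [0.5102 0.218 ] len [69.45880034 70.29419617] ang -164.4963479737029
0.0Traceback (most recent call last):
  File "<stdin>", line 19, in <module>
ValueError: max() iterable argument is empty
```

The ridge angle from the display slot is 161° in both cameras, so the ridge lies toward 71°. The window is at about (0.5197, 0.2384). I turn the remaining 41.5° and come down most of the way.

Call:
step_arm(
  series=[
    [-1, 1, -0.7, 0, -8],
    [-1, 2.2, -1.4, 0, -16],
    [-1, 2.2, -1.4, 8, -24],
    [-1, 2.2, -1.4, 18, -32],
    [-1, 2.2, -1.4, 28, -38],
    [-1, 2.2, -1.4, 36, -41.5],
    [-1, 2.2, -1.4, 42, -41.5],
    [-1, 2.2, -1.4, 45, -41.5],
    [-1, 2.2, -1.4, 45, -41.5],
    [-1, 2.2, -1.4, 45, -41.5],
    [-1, 2.2, -1.4, 45, -41.5],
  ],
)

```text
time: 21.98
tool_pos: [0.517, 0.2384, 0.1234]
ee_rot: [-3.141, 0.001, -1.902]
wrist_force: [-0.1, -0.2, -0.9]
width: 0.0391
```

```bash
cat > fin.py <<'E'
from h import *
import sys
o=st()
r=np.radians(71.0);D=np.array([np.cos(r),np.sin(r)]);W=np.array([.5197,.2384])
for n in ("side","wrist","top"):
    s=cams.snapshot(n);save(s,sys.argv[1]+n)
    for l in ("plate_b_tip","plate_b"):
        for d in models.pinpoint(s,l):
            p=d["position"]; 
            if p[1]>0.1: print(n,l,round(d["p"],2),"ridgeward",round((p[:2]-W)@D*1e3,1),"across",round((p[:2]-W)@[D[1],-D[0]]*1e3,1),"z",round(p[2]*1e3,1))
p=o["tool_pos"];print("tool ridgeward",(p[:2]-W)@D*1e3,"across",(p[:2]-W)@[D[1],-D[0]]*1e3)
E
python3 fin.py n14
```

```text
21.98 [0.517  0.2384 0.1234] [-1.7997e+02  3.0000e-02 -1.0895e+02] [  19.     9.1   83.3    0.    87.5 -142. ] F [-0.07 -0.19 -0.86] M [0.083 0.075 0.055] w 0.0391
side plate_b_tip 0.78 ridgeward 42.5 across -2.2 z 139.4
side plate_b 0.71 ridgeward -3.7 across -3.7 z 139.6
wrist plate_b_tip 0.81 ridgeward 46.2 across -4.4 z 140.0
wrist plate_b 0.72 ridgeward -2.9 across -3.6 z 134.9
top plate_b 0.74 ridgeward -2.9 across -5.7 z 141.7
tool ridgeward -0.8969605239281132 across -2.5428961004210224
```

The plate is level (tip z≈140, centre z≈139) and its frosted tip is 46 mm ridgeward of the centre. It sits about 3 mm off in each direction, so I make a small trim, then a last look.

Call:
step_arm(
  series=[
    [-1, -1.5, -1.5, 1.5, 0],
    [-1, -3, -3, 3, 0],
    [-1, -3, -3, 3, 0],
    [-1, -3, -3, 3, 0],
    [-1, -3, -3, 3, 0],
    [-1, -3, -3, 3, 0],
    [-1, -3, -3, 3, 0],
    [-1, -3, -3, 3, 0],
  ],
)

```text
time: 23.42
tool_pos: [0.5206, 0.2401, 0.12]
ee_rot: [-3.142, 0.0, -1.901]
wrist_force: [-0.6, -0.3, 0.2]
width: 0.0396
```

```bash
python3 fin.py n15; python3 - <<'E'
from h import *
for d in models.pinpoint(cams.snapshot("side"),"plate_a_tip"): print("a_tip",np.round(d["position"],3),round(d["p"],2))
a=cv2.imread("pics/n15side.png");w=cv2.imread("pics/n15wrist.png")
A=cv2.resize(a[100:400,120:480],(480,400),interpolation=cv2.INTER_CUBIC)
W=cv2.resize(w[100:420,152:408],(320,400),interpolation=cv2.INTER_CUBIC)
cv2.imwrite("pics/g15.png",np.hstack([A,W]))
E
```

```text
23.43 [0.5206 0.2401 0.12  ] [-1.8000e+02  1.0000e-02 -1.0894e+02] [  19.1    9.8   83.     0.    87.3 -142. ] F [-0.6  -0.3   0.24] M [0.121 0.012 0.01 ] w 0.0396
side plate_b_tip 0.56 ridgeward 47.6 across -3.5 z 132.8
side plate_b_tip 0.31 ridgeward 15.5 across -3.0 z 2.8
side plate_b 0.78 ridgeward 2.3 across 3.4 z 139.3
side plate_b 0.28 ridgeward 47.2 across -1.4 z 132.4
wrist plate_b_tip 0.64 ridgeward 49.8 across 1.1 z 134.9
wrist plate_b 0.6 ridgeward 0.2 across -0.8 z 133.9
top plate_b 0.6 ridgeward -2.7 across -6.0 z 138.5
tool ridgeward 1.9440668153901246 across 0.28999297631230614
a_tip [ 0.494 -0.193  0.125] 0.67
```

View pics/g15.png

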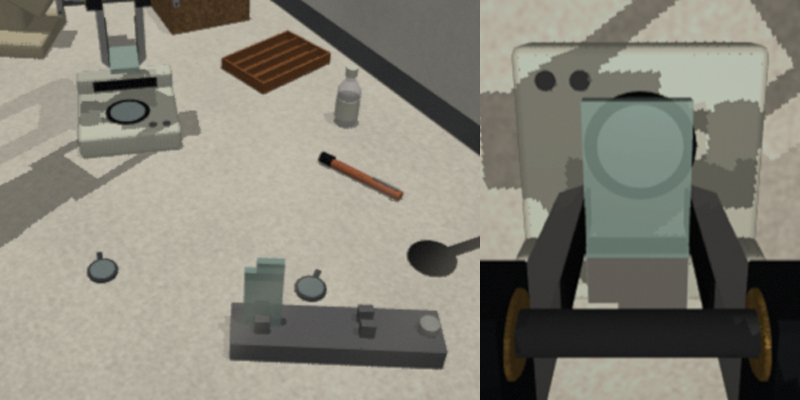

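The last picture shows the plate level, with its white frosted patch up and on the ridge side (wrist crop ~(635,280)). It is square to the reader, and the reader's window shows through the glass. The other plate still stands in its slot. I hand in.

```bash
python3 -c "
from bench import robot
print(robot.close_job())"
```

```text
the job is handed in; nothing more can be done
None
```

I took the plate out of the knob-side slot, turned it flat and handed the job in at 23.4 s. It is still gripped, level, about 10 cm above the reader's window.

**How it went:** The tool only points down, so I pivoted the plate against its slot cheek. It slid about 15 mm in the jaws during this. I finished by laying it on the cheek tops, letting go, and regripping it at its middle. It was released only there, midway.

**Last checks:**
- **Position:** the jaws are within about 2 mm of the window centre (1.9 mm ridgeward, 0.3 mm across). The last networks' plate centres scatter up to about 6 mm.
- **Height and level:** the plate middle is at z ≈ 0.134–0.139 m, so 98–103 mm above the window. The tool is vertical within 0.02°. The frosted tip and the centre read 133–135 mm and 134–139 mm high, so the plate is level within the reading noise.
- **Direction:** the label is up and the frosted tip is 48–50 mm toward the ridge. The tool yaw is -108.9°, against a ridge direction of about 71°, so it is square within about 1°.
- **Grip:** the opening is 39.6 mm and the wrist force is under 1 N.
- **Other plate:** it still stands in its slot, with its tip at z ≈ 0.125 m.

**Disagreements:** in the last check the top camera put the plate centre 6 mm across and the side camera 3 mm the other way. I relied on the wrist view and the arm's own position. The highest push I read was about 14 N, during the pivot.

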